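Load and clamp a steel column in the bench cradle

TASK

Load the steel column into the bench cradle: roll it across the flat apron into the two vee blocks without lifting it, and let it settle square in the bottom of both vees. Then, with the clamp still open, slide it along the vees until its end bears lightly on the rubber tip of the end stop's screw, without ramming it, and lastly swing the toggle clamp's handle gently down all the way to its locked position, so that the pad holds the column where it lies. Leave the other things on the bench where they are.

Things in the scene. Friction and masses are not known exactly. Their poses are not given: they have to be found in the camera images.
- cradle: Fixed bench cradle for steel columns: base plate 228 x 280 x 10 mm with flat dark loading apron (-x side), two steel vee blocks, toggle clamp (+x side). Origin: on the bench under the vees' bottom line, midway between the blocks; z up, y along the vees, x away from the apron. Clamp riser: x 42 to 90, y -18 to 18, up to 47 mm high. All mm and axes below are the cradle's.
- apron_edge (a point): Middle of the apron's edge at the vees' mouth, on its top: x -17, height 45 mm; axes like the cradle's. The apron is level from here to x -126, y -100 to 100, with a 4 mm lip on its outer edge.
- vee_axis (a point): Where the column's axis lies when seated (x 0, y 0, height 50.2); axes like the cradle's. The vee blocks are 20 mm wide, at y -40 and y 40: 90-degree vees, mouth edge at x -16 flush with the apron, bottom 29 mm high, far flank rising to 61 mm. Free space past both ends of the blocks but for the end stop on +y.
- column: Steel column: plain tube 30 mm in diameter, 150 mm long, with a round fitting 23 mm in diameter and 10 mm long on each end, 170 mm overall, about 0.5 kg. Starts lying on the apron within 10 degrees of the vees' direction; rolls freely. Origin at its centre; y along its axis (same sense as the cradle's y), x and z turn as it rolls.
- column_mid (a point): Centre of the column, on its axis, 85 mm from each end face; turns with it.
- end_stop: Dark steel end stop bolted to the base plate past the vees' +y end: foot 34 x 32 mm, upright to 65 mm above the bench. Origin: underside of its foot, in the plane of the upright's -y face, on the vees' centre line; axes like the cradle's. A stop screw on the axis of a seated column sticks out of the upright to -y by 6 to 34 mm (set differently each time, not measured): feel for it.
- stop_tip (a joint): How far (m) the round rubber tip (15 mm in diameter) on the end of the stop screw is pressed in towards +y: 0 free, about 3 N per mm, 0.006 at most; pressed beyond 0.003 it is being rammed. When the column's +y end face meets it, the column's centre is 85 mm to -y of the tip's face. Start: 8 to 58 mm short. The column's drag in the vees is 2.5 to 5.5 N and holds it there.
- clamp_handle (a joint): How far (rad) the toggle clamp's handle has been swung down, relative to its arm: found open at 0 to 0.15; 1.55 = locked (handle level towards +x, on its stop). Stays where left; pushing it takes 1 to 5 N. The arm comes down as the handle does; dead centre at 1.5. Locked, the sprung pad bears on the column with about 9 N.
- handle_grip (a point): On the axis of the handle's black grip (16 mm in diameter, from 30 mm before to 29 mm past this point), 75 mm from the handle's pivot. Site x: along the handle to its free end. It swings in the cradle's x-z plane, y 0; (x, height, upward slope) at joint 0: 109, 138, 1.02; 0.4: 123, 132, 0.80; 0.7: 131, 125, 0.63; 1.0: 138, 115, 0.45; 1.2: 142, 107, 0.31; 1.55: 145, 85, 0. Free below.
- clamp_pad: The clamp's rubber pad, 15 mm in diameter, on a sprung spindle at the arm's end; origin at the centre of its underside. Comes down on the column at y 0. With the clamp open the arm overhangs the vees at y -9 to 9: pad underside 86 to 91, arm top up to 115 mm high.
- bottle_tall: Cream bottle with black cap, 72 mm across, 175 mm tall; leave alone. Origin under its centre.
- bottle_small: Small white jar, 52 mm across, 95 mm tall; leave alone. Origin under its centre.
- bottle_blue: Glass bottle with blue cap, 72 mm across, 130 mm tall; leave alone. Origin under its centre.
- spanner: Steel spanner 170 mm long lying flat; leave alone. Its x axis along it.
- end_nut: Loose brass ring nut, 34 mm across, 14 mm high; leave alone.
- tip_box: Blue pipette-tip box 115 x 80 x 58 mm; leave alone. Origin under its centre.
- pipette: Dark blue pipette lying flat, 28 cm long, 22 mm high; leave alone. Its x axis along it.
Mind the look-alikes: they are no part of the job. What is meant by the column is not green, turquoise or yellow, and is the larger of those in its own colour.

How it is judged:
On the way, in this order (a step that is already met when the one before it is completed fails the run):
1. the column has rolled into both vee blocks and lies at rest, square in the bottom of the vees, with the clamp still open (x of column_mid in the frame of cradle between -0.003 and 0.003 m and z of column_mid in the frame of cradle between 0.047 and 0.053 m and angle between the y axis of column and the y axis of cradle, either way round below 0.03 rad and linear speed of column below 0.01 m/s and value of joint clamp_handle below 0.5 rad), for 0.3 s.
2. the column, still seated, has been slid along the vees until its end bears on the rubber tip of the end stop (tip pressed in over 0.2 mm) and lies at rest, with the clamp still open (all of step 1 and value of joint stop_tip above 0.0002 m), for 0.3 s.
At the end, for the whole second after the job is handed in: The column rests square in both vees (axis within 3 mm and 0.03 rad), its end bearing on the stop (tip pressed in over 0.2 mm), at rest; the clamp handle is locked (joint over 1.47 rad) and the pad presses the column with more than 4 N (x of column_mid in the frame of cradle between -0.003 and 0.003 m and z of column_mid in the frame of cradle between 0.047 and 0.053 m and angle between the y axis of column and the y axis of cradle, either way round below 0.03 rad and linear speed of column below 0.01 m/s and value of joint stop_tip above 0.0002 m and value of joint clamp_handle above 1.47 rad and contact force between clamp_pad and column above 4 N); the robot touches nothing.
It fails at once if the column is rammed against the end stop (rubber tip pressed in over 3 mm, about 9 N) (value of joint stop_tip above 0.003 m).
It fails at once if the column is lifted more than 10 mm off the apron (z of column_mid in the frame of cradle above 0.07 m).
It fails at once if the column falls off the cradle (z of column_mid in the frame of cradle below 0.04 m).
It fails at once if the clamp handle is forced (over 25 N) (contact force between the fingers and clamp_handle above 25 N).
It fails at once if one of the other things is pushed more than 25 mm from its place (distance of any of bottle_tall, bottle_small, bottle_blue, spanner, end_nut, tip_box, pipette from where it was at the start of the episode above 0.025 m).
It also fails if it takes over 64 s, if anything falls off the work surface, if the arm or the gripper's body presses on something with over 40 N, if the wrist force passes 120 N, or if a joint passes its speed limit or range.

ROBOT

A 6-joint arm with a two-finger parallel gripper is mounted at the origin on the work surface. World frame = base frame: x ahead of the robot, y to its left, z up, the work surface at z = 0. Lengths are in m, angles in rad, forces in N, time in s.
With the tool pointing down it reaches from about 0.375 to 0.9 m from the base axis. Payload 3.1 kg.
Tool frame: the origin (TCP) lies at the very end of the fingers, on their centre line; the grasp point (between the pads) lies 19 mm behind it; z points along the fingers, y is the direction in which the jaws open and shut (so a half turn about z gives the same grasp; the last joint's range is limited). The gripper opens to 87 mm and grips with 3 to 60 N. Pads are 19 mm wide; open, the fingers measure 117 mm over their backs; the gripper's body (75 mm by 190 mm) begins 51 mm behind the grasp point.
Start: joints at [-1.292, 0.527, 1.433, -0, 1.181, -0.178], TCP at [0.276, -0.561, 0.223] pointing down, gripper open.
Joint ranges: [-3.08, 3.08], [-0.75, 2.2], [0.22, 2.44], [-1.43, 4.57], [0, 2.65], [-2.85, 2.85]. Speed limits (rad/s): [2.79, 2.79, 3.14, 3.14, 3.14, 3.14].

INTERFACE

Orientations are given as a unit quaternion [x, y, z, w].
In Python, from rig import robot, optics gives the robot as it stands.
- The arm moves only by the shell command python3 -m inch 'ROWS' [FORCE]. ROWS is JSON, a list of rows, each an object of numbers: "ax", "ay", "az": the turn, a rotation vector about the tool's x, y, z in rad; "dx", "dy", "dz": the shift along the tool's x, y, z in mm; "gripper": the opening in per cent of the stroke, from 0 (shut) to 100 (fully open). In form: [{"ax": .., "ay": .., "az": .., "dx": .., "dy": .., "dz": .., "gripper": ..}, ...]. A call has 1 to 8 rows; each row shifts and turns the commanded pose from where the row before left it, along the tool's axes as they then stand; what a row does not reach is not made up. A row lasts 1/10 s, in which the tool goes at most 50 mm and 8.59 degrees, less where a joint would pass 70% of its speed; a pose out of reach is approached as far as the arm can. A call with a gripper value outside its range is refused whole. The fingers move at their own pace and stop on an object; FORCE is the grip in N (left out, the last holds). Time passes only in rows, so rows that do not move let the fingers close. It gives the time, the measured TCP pose, the force and the opening at its end, in the units of the state.
- robot.get_obs(): the state, without advancing time (a new reading comes with each control period).
- optics.camera(name): name is "side" or "top"; returns a dict with "img" (480x640x3 uint8, red, green, blue), "depth" (480x640 float32, m along the optical axis (not along the pixel's ray), 0 where there is no reading), "camera_matrix" (3x3 intrinsics, pixels), "k1" (the pictures are not rectified: a ray, as slopes to the right and down, at radius r is drawn at 1 + k1 r^2 times it, then the intrinsics apply), "position" and "attitude" of the camera in the world. Camera axes: x right, y up, looking along -z (the intrinsics and any distortion apply to the point x, -y, -z); pixel columns grow to the right and rows downward; lengths in m; the calibration is good to about 2 mm. A picture is of the moment at which its call begins.
- robot.hand_in(): hands the job in, once; it reports no verdict.
The state is a dict: "time": time; "q": joint angles; "joint_velocities": joint speeds; "joint_torque": joint torques, N m; "position": TCP position; "tool_rot": TCP orientation; "ft_force": force on the tool from outside, world axes, zero at the start; "moment": the same for the moment, N m; "grip_width": finger opening in m.
Only numpy, scipy, OpenCV 4.12 (cv2) and the standard library are available. Lean on these libraries where they do the work, as an engineer would, in place of code of your own. Each camera call takes 0.05 s, during which the arm holds its last target.

## Working session

There is one attempt and no reset: what is moved stays moved. The work goes in short steps, Python scripts to look and compute and a shell command to move; the robot and the scene stay as the last step left them, time stands still between calls to the robot, and variables do not carry over. Pictures are saved under pics/ and viewed, and the job is handed in when it is done.

```bash
ls; mkdir -p pics
cat > h.py <<'E'
import numpy as np, cv2
from scipy.spatial.transform import Rotation as R
from rig import robot, optics
def cam(n):
    c=optics.camera(n); return c
def save(c,f): cv2.imwrite('pics/'+f,c['img'][:,:,::-1])
def rays(c,uv):
    uv=np.atleast_2d(np.array(uv,float)); K=np.array(c['camera_matrix'])
    D=np.array([c['k1'],0,0,0,0],float)
    n=cv2.undistortPoints(uv[:,None,:],K,D)[:,0]
    d=np.c_[n[:,0],-n[:,1],-np.ones(len(n))]
    return np.array(c['position']), R_(c['attitude']).apply(d)
def R_(a):
    a=np.array(a); return R.from_matrix(a) if a.shape==(3,3) else (R.from_quat(a) if a.size==4 else R.from_rotvec(a))
def plane(c,uv,z):
    o,d=rays(c,uv); t=(z-o[2])/d[:,2]; return o+d*t[:,None]
def depthpt(c,uv):
    o,d=rays(c,uv); uv=np.atleast_2d(uv).astype(int); return o+d*c['depth'][uv[:,1],uv[:,0]][:,None]
def proj(c,P):
    P=np.atleast_2d(P); p=R_(c['attitude']).inv().apply(P-np.array(c['position'])); p=p*[1,-1,-1]
    return cv2.projectPoints(p,np.zeros(3),np.zeros(3),np.array(c['camera_matrix']),np.array([c['k1'],0,0,0,0],float))[0][:,0]
E
python3 - <<'E'
from h import *
for n in('top','side'):
    c=cam(n); save(c,n+'0.png'); print(n,c['position'],c['attitude'],c['k1'],c['camera_matrix'])
print(robot.get_obs())
E
```

```text
pics
top [0.44255863 0.00583721 1.21887494] [ 0.02681553 -0.01194262 -0.69814841  0.71535103] -0.004143668196173381 [[474.16094423   0.         319.02503664]
 [  0.         474.16094423 247.24731583]
 [  0.           0.           1.        ]]
side [-0.27423409 -0.88283234  0.82231689] [ 0.46102072 -0.16178554 -0.30473865  0.81756938] -0.21067336543016876 [[610.98931868   0.         322.3994856 ]
 [  0.         610.98931868 244.66083476]
 [  0.           0.           1.        ]]
{'time': 0.1, 'q': array([-1.29253596e+00,  5.28339457e-01,  1.43379116e+00,  2.91306770e-06,
        1.18139133e+00, -1.78518067e-01]), 'joint_velocities': array([ 0.00057002, -0.00218996, -0.00445357, -0.00110575,  0.00071605,
        0.00147678]), 'joint_torque': array([ 2.53448854e-05, -4.40988028e+01, -1.77150500e+01,  6.34493446e-02,
        5.33559930e-02, -4.13491159e-05]), 'position': array([ 0.27549358, -0.5602663 ,  0.22168481]), 'tool_rot': array([ 9.74032027e-01,  2.26408217e-01, -4.67429181e-05, -9.63516500e-04]), 'ft_force': array([0.00751679, 0.38729819, 0.65685681]), 'moment': array([ 0.04824643, -0.00941752, -0.00456883]), 'grip_width': 0.08719926288733837}
```

View pics/top0.png

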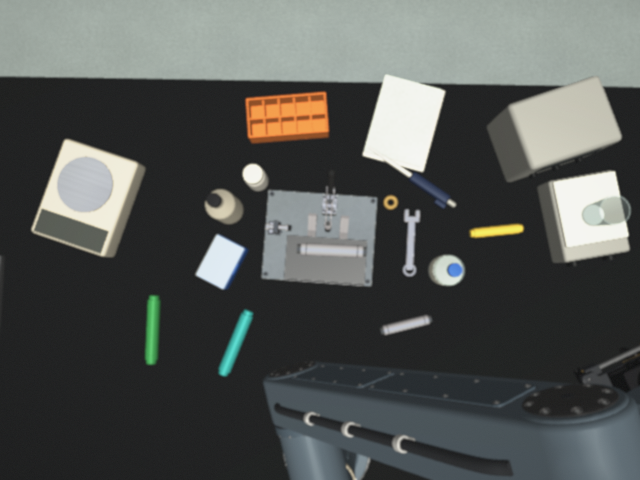

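View pics/side0.png

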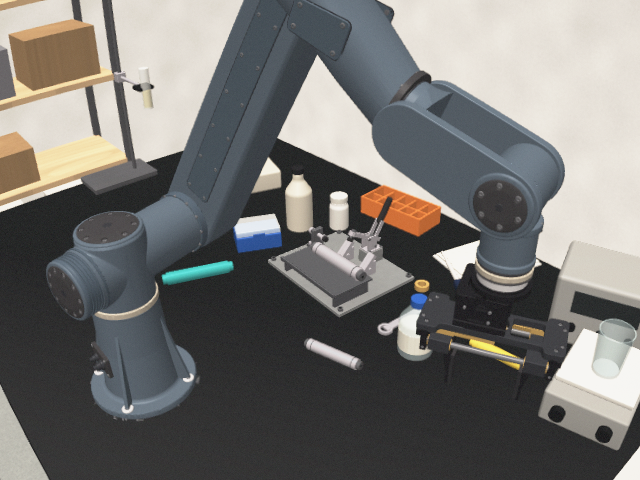

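The top view shows the cradle at about (320,238), with the grey column on its apron at (332,250). The clamp is at (329,200) and the end stop at (278,227), which is the +y side (image left). Next I'll zoom in.

Run:
```python
from h import *
c=cam('top'); im=c['img'][175:300,250:390,::-1]
cv2.imwrite('pics/topz.png',cv2.resize(im,None,fx=5.5,fy=4.7,interpolation=cv2.INTER_CUBIC)[:600])
s=cam('side'); im=s['img'][185:320,255:425,::-1]
cv2.imwrite('pics/sidez.png',cv2.resize(im,None,fx=4.4,fy=4.4,interpolation=cv2.INTER_CUBIC))
np.savez('c0.npz',t=c['depth'],s=s['depth'])
```

```text
(no output)
```

View pics/topz.png

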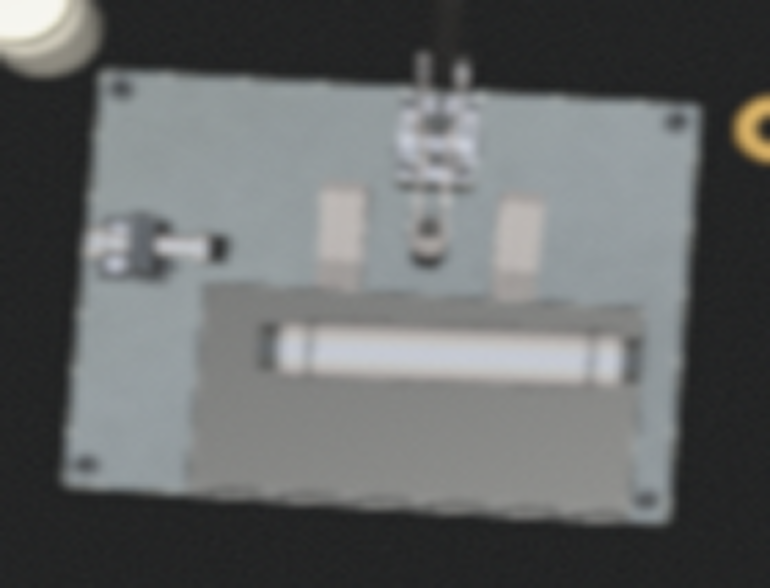

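View pics/sidez.png

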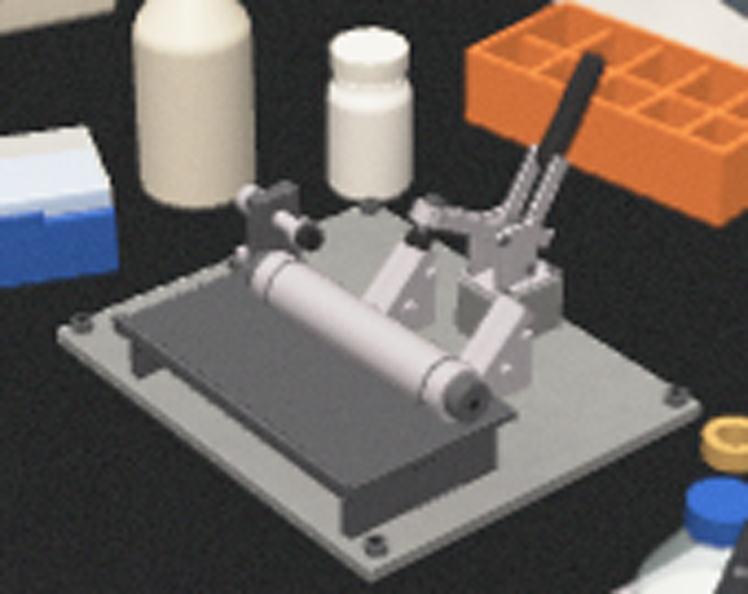

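Run:
```python
from h import *
c=cam('top'); img=c['img'].astype(int)
def z2(p): p=np.atleast_2d(p).astype(float); return np.c_[p[:,0]/5.5+250-.4,p[:,1]/4.7+175-.4]
# threshold base plate from dark bench
V=c['img'].max(2); m=np.zeros_like(V); m[180:295,255:385]=(V[180:295,255:385]>75)
n,l,st,ce=cv2.connectedComponentsWithStats(m); k=1+np.argmax(st[1:,4]); m=(l==k).astype(np.uint8)
cn=max(cv2.findContours(m,0,2)[0],key=len)[:,0]
# plate edges: fit lines through contour points on each side
C=plane(c,z2([(98,70),(703,100),(670,523),(62,487)]),0.01)[:,:2]; print(C)
W=plane(c,cn,0.01)[:,:2]; L=[]
for i in range(4):
    a,b=C[i],C[(i+1)%4]; t=(b-a)/np.linalg.norm(b-a); n_=np.array([-t[1],t[0]])
    s=(W-a)@t; d=(W-a)@n_; k=(abs(d)<.006)&(s>.03)&(s<np.linalg.norm(b-a)-.03)
    if i==0: k&=(abs(s-.5*np.linalg.norm(b-a))>.05)
    v=cv2.fitLine(W[k].astype(np.float32),cv2.DIST_HUBER,0,1e-4,1e-4).ravel(); L.append(v); print(k.sum(),v,np.degrees(np.arctan2(v[1],v[0])))
def X(p,q):
    A=np.c_[p[:2],-q[:2]]; t=np.linalg.solve(A,q[2:]-p[2:]); return p[2:]+t[0]*p[:2]
K=[X(L[i-1],L[i]) for i in range(4)]; K=np.array(K); print(K); print([np.linalg.norm(K[i]-K[i-1]) for i in range(4)])
# column
E=plane(c,z2([(258,346),(641,361)]),0.06); print('col',E,np.linalg.norm(E[0]-E[1]))
print('tip',plane(c,z2([(226,248)]),0.05)); print('vees top', plane(c,z2([(342,187),(520,200)]),0.061))
print('apron mouth',plane(c,z2([(205,283),(643,308)]),0.045))
print('grip?',plane(c,z2([(440,60)]),0.12))
print('pad',plane(c,z2([(427,250)]),0.088))
```

```text
[[ 0.65445172  0.16880605]
 [ 0.64397556 -0.11426858]
 [ 0.41363125 -0.10325224]
 [ 0.42595419  0.17848523]]
8 [0.04950259 0.998774   0.64830565 0.03061795] 87.162544
10 [ 0.9987657  -0.04966989  0.5359534  -0.10880203] -2.8470461
22 [ 0.0516368   0.9986659   0.41692913 -0.00564454] 87.04011
29 [ 0.99829304 -0.05840348  0.5350144   0.17362662] -3.3481781
[[ 0.6550456   0.16660438]
 [ 0.6411363  -0.1140329 ]
 [ 0.41191423 -0.1026334 ]
 [ 0.42652667  0.17997351]]
[np.float32(0.2289097), np.float32(0.28098178), np.float32(0.22950535), np.float32(0.28298444)]
col [[ 0.50216868  0.08612564  0.06      ]
 [ 0.49842146 -0.08430821  0.06      ]] 0.17047503864702743
tip [[0.55406575 0.10267442 0.05      ]]
vees top [[ 0.58619584  0.05079771  0.061     ]
 [ 0.58115482 -0.02876022  0.061     ]]
apron mouth [[ 0.53574024  0.11207164  0.045     ]
 [ 0.52712273 -0.0858305   0.045     ]]
grip? [[0.64327491 0.00849123 0.12      ]]
pad [[0.55142559 0.01191498 0.088     ]]
```

```bash
cat >> h.py <<'E'
O=np.array([0.5485,0.012,0]); YAW=-0.0507
RC=R.from_euler('z',YAW)
def loc(p): return RC.inv().apply(np.asarray(p)-O)*1000
def st(): 
    o=robot.get_obs(); r=R.from_quat(o['tool_rot']); f=o['ft_force']
    x=RC.inv().apply(r.apply([1,0,0]));z=r.apply([0,0,1])
    print('t %.2f loc %s yawrel %.3f z %s F_loc %s w %.4f q6 %.2f'%(o['time'],loc(o['position']).round(1),np.arctan2(x[1],x[0]),z.round(3),RC.inv().apply(f).round(2),o['grip_width'],o['q'][5]))
    return o
def go(l,yaw=None):
    o=st(); r=R.from_quat(o['tool_rot']); P=O+RC.apply(np.array(l)/1000)
    d=r.inv().apply(P-o['position'])*1000
    print('now tool d',d.round(1))
    if yaw is not None:
        T=RC*R.from_euler('z',yaw)*R.from_euler('x',np.pi); print('turn',(r.inv()*T).as_rotvec().round(3),'then d',(T.inv().apply(P-o['position'])*1000).round(1))
E
python3 -c "
from h import *
go([-85,-10,150],0)"
python3 -m inch '[{"dx":36,"dy":-36,"gripper":100},{"dx":36,"dy":-36},{"dx":36,"dy":-36},{"dx":36,"dy":-36},{"dx":36,"dy":-36},{"dx":36,"dy":-36},{"dx":36,"dy":-36},{"dx":36,"dy":-36}]'
python3 -c "
from h import *
go([-85,-10,150],0)"
```

```text
t 0.25 loc [-243.5 -585.7  222.1] yawrel 0.507 z [-0.     0.001 -1.   ] F_loc [0.43 0.57 0.22] w 0.0870 q6 -0.18
now tool d [ 418.3 -426.    72.6]
turn [-0.001  0.     0.507] then d [ 158.5 -575.7   72.1]
t 0.25 loc [-243.5 -585.7  222.1] yawrel 0.507 z [-0.     0.001 -1.   ] F_loc [0.43 0.57 0.22] w 0.0870 q6 -0.18
now tool d [ 418.3 -426.    72.6]
turn [-0.001  0.     0.507] then d [ 158.5 -575.7   72.1]invalid input
```

```bash
python3 -m inch '[{"ax":0,"ay":0,"az":0,"dx":35,"dy":-35,"dz":0,"gripper":100},{"ax":0,"ay":0,"az":0,"dx":35,"dy":-35,"dz":0,"gripper":100},{"ax":0,"ay":0,"az":0,"dx":35,"dy":-35,"dz":0,"gripper":100},{"ax":0,"ay":0,"az":0,"dx":35,"dy":-35,"dz":0,"gripper":100},{"ax":0,"ay":0,"az":0,"dx":35,"dy":-35,"dz":0,"gripper":100},{"ax":0,"ay":0,"az":0,"dx":35,"dy":-35,"dz":0,"gripper":100},{"ax":0,"ay":0,"az":0,"dx":35,"dy":-35,"dz":0,"gripper":100},{"ax":0,"ay":0,"az":0,"dx":35,"dy":-35,"dz":0,"gripper":100}]'
python3 -c "
from h import *
go([-85,-10,150],0)"
```

```text
time: 1.05
position: [0.4038, -0.1843, 0.2228]
tool_rot: [0.974, 0.226, 0.0, 0.0]
ft_force: [0.6, 0.1, -0.6]
grip_width: 0.0867
t 1.05 loc [-134.5 -203.4  222.8] yawrel 0.507 z [ 0.001 -0.    -1.   ] F_loc [ 0.6   0.09 -0.61] w 0.0867 q6 0.43
now tool d [ 137.2 -145.1   72.7]
turn [ 0.    -0.001  0.507] then d [  49.5 -193.4   72.8]
```

```bash
python3 -m inch '[{"ax":0,"ay":0,"az":0,"dx":34,"dy":-35,"dz":0,"gripper":100},{"ax":0,"ay":0,"az":0,"dx":34,"dy":-35,"dz":0,"gripper":100},{"ax":0,"ay":0,"az":0,"dx":34,"dy":-35,"dz":0,"gripper":100},{"ax":0,"ay":0,"az":0,"dx":20,"dy":-20,"dz":0,"gripper":100},{"ax":0,"ay":0,"az":0.127,"dx":0,"dy":0,"dz":18,"gripper":100},{"ax":0,"ay":0,"az":0.127,"dx":0,"dy":0,"dz":18,"gripper":100},{"ax":0,"ay":0,"az":0.127,"dx":0,"dy":0,"dz":18,"gripper":100},{"ax":0,"ay":0,"az":0.126,"dx":0,"dy":0,"dz":18,"gripper":100}]'
python3 -m inch '[{"ax":0,"ay":0,"az":0,"dx":0,"dy":0,"dz":0,"gripper":100}]'
python3 -c "
from h import *
go([-85,-12,57],0)"
```

```text
time: 1.85
position: [0.458, -0.0199, 0.1501]
tool_rot: [1.0, -0.027, 0.0, 0.0]
ft_force: [0.9, 0.2, 0.5]
grip_width: 0.087
time: 1.95
position: [0.4563, -0.0196, 0.1489]
tool_rot: [1.0, -0.025, -0.002, -0.001]
ft_force: [-0.2, 0.0, 0.7]
grip_width: 0.0872
t 1.95 loc [-90.5 -36.2 148.9] yawrel 0.001 z [-0.005  0.001 -1.   ] F_loc [-0.25  0.01  0.71] w 0.0872 q6 1.33
now tool d [  6.  -24.1  91.9]
turn [-0.001  0.005  0.001] then d [  5.5 -24.2  91.9]
```

```bash
python3 -m inch '[{"ax":0,"ay":0,"az":0,"dx":3,"dy":-12,"dz":23,"gripper":100},{"ax":0,"ay":0,"az":0,"dx":3,"dy":-12,"dz":23,"gripper":100},{"ax":0,"ay":0,"az":0,"dx":0,"dy":0,"dz":23,"gripper":100},{"ax":0,"ay":0,"az":0,"dx":0,"dy":0,"dz":15,"gripper":100},{"ax":0,"ay":0,"az":0,"dx":0,"dy":0,"dz":7,"gripper":100},{"ax":0,"ay":0,"az":0,"dx":0,"dy":0,"dz":0,"gripper":100}]'
python3 - <<'E'
from h import *
c=cam('top'); im=c['img'][175:300,250:390,::-1]
cv2.imwrite('pics/topz2.png',cv2.resize(im,None,fx=5,fy=4.7,interpolation=cv2.INTER_CUBIC))
s=cam('side'); im=s['img'][155:320,255:425,::-1]
cv2.imwrite('pics/sidez2.png',cv2.resize(im,None,fx=3.5,fy=3.5,interpolation=cv2.INTER_CUBIC))
go([-85,-12,57],0)
E
```

```text
time: 2.55
position: [0.4652, 0.0035, 0.0594]
tool_rot: [1.0, -0.024, -0.0, -0.0]
ft_force: [0.3, -0.6, 0.6]
grip_width: 0.0872
t 2.65 loc [-82.3 -12.9  60.3] yawrel 0.001 z [ 0.001 -0.    -1.   ] F_loc [-0.23 -0.25 -0.39] w 0.0872 q6 1.39
now tool d [-2.7 -0.9  3.3]
turn [ 0.    -0.001  0.001] then d [-2.7 -0.9  3.3]
```

View pics/sidez2.png

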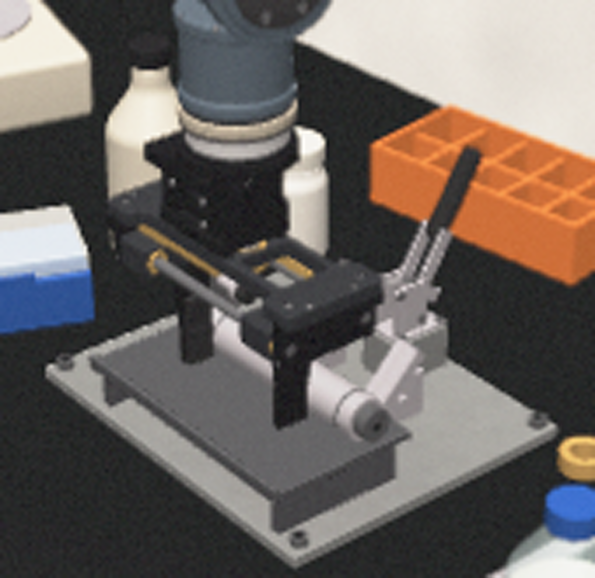

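View pics/topz2.png

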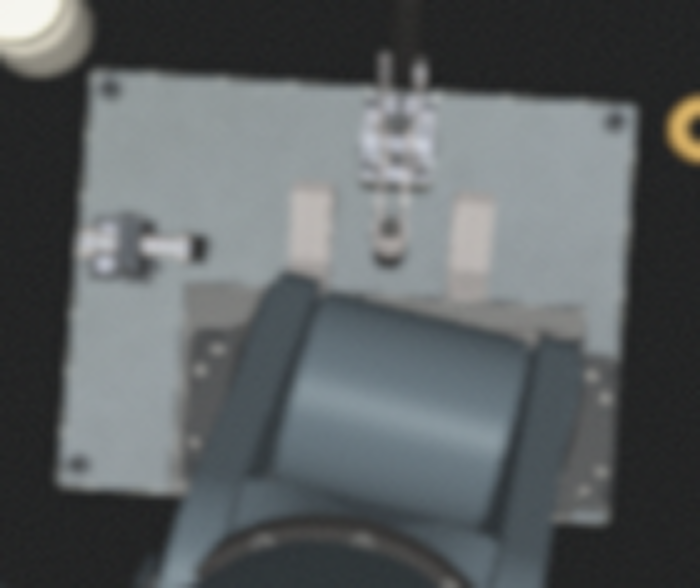

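```bash
python3 -m inch '[{"ax":0,"ay":0,"az":0,"dx":3,"dy":0,"dz":3,"gripper":100},{"ax":0,"ay":0,"az":0,"dx":3,"dy":0,"dz":0,"gripper":100},{"ax":0,"ay":0,"az":0,"dx":2,"dy":0,"dz":0,"gripper":100},{"ax":0,"ay":0,"az":0,"dx":2,"dy":0,"dz":0,"gripper":100},{"ax":0,"ay":0,"az":0,"dx":2,"dy":0,"dz":0,"gripper":100},{"ax":0,"ay":0,"az":0,"dx":2,"dy":0,"dz":0,"gripper":100},{"ax":0,"ay":0,"az":0,"dx":2,"dy":0,"dz":0,"gripper":100},{"ax":0,"ay":0,"az":0,"dx":2,"dy":0,"dz":0,"gripper":100}]'
python3 - <<'E'
from h import *
s=cam('side'); im=s['img'][155:320,255:425,::-1]
cv2.imwrite('pics/sidez3.png',cv2.resize(im,None,fx=3.5,fy=3.5,interpolation=cv2.INTER_CUBIC))
go([-41.5,-12,57],0)
E
```

```text
time: 3.45
position: [0.4831, 0.0027, 0.0565]
tool_rot: [1.0, -0.025, -0.0, -0.0]
ft_force: [0.1, -0.5, 0.7]
grip_width: 0.0872
t 3.50 loc [-64.2 -12.7  56.6] yawrel 0.000 z [ 0.001 -0.    -1.   ] F_loc [0.91 0.25 0.67] w 0.0870 q6 1.39
now tool d [22.7 -0.7 -0.4]
turn [ 0.    -0.001  0.   ] then d [22.7 -0.7 -0.4]
```

View pics/sidez3.png

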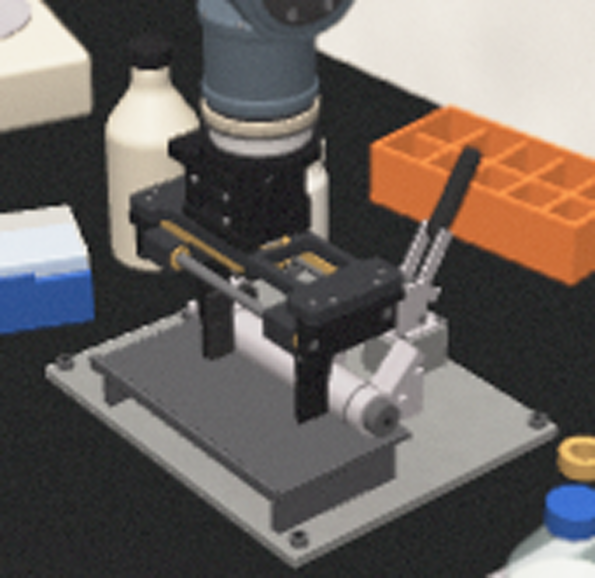

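```bash
python3 -m inch '[{"ax":0,"ay":0,"az":0,"dx":2.5,"dy":0,"dz":0,"gripper":100},{"ax":0,"ay":0,"az":0,"dx":2.5,"dy":0,"dz":0,"gripper":100},{"ax":0,"ay":0,"az":0,"dx":2.5,"dy":0,"dz":0,"gripper":100},{"ax":0,"ay":0,"az":0,"dx":2.5,"dy":0,"dz":0,"gripper":100},{"ax":0,"ay":0,"az":0,"dx":2.5,"dy":0,"dz":0,"gripper":100},{"ax":0,"ay":0,"az":0,"dx":2.5,"dy":0,"dz":0,"gripper":100},{"ax":0,"ay":0,"az":0,"dx":2.5,"dy":0,"dz":0,"gripper":100},{"ax":0,"ay":0,"az":0,"dx":2.5,"dy":0,"dz":0,"gripper":100}]'
python3 - <<'E'
from h import *
s=cam('side'); im=s['img'][155:320,255:425,::-1]
cv2.imwrite('pics/sidez4.png',cv2.resize(im,None,fx=3.5,fy=3.5,interpolation=cv2.INTER_CUBIC))
go([-41.5,-12,57],0)
E
```

```text
time: 4.3
position: [0.5032, 0.0017, 0.0565]
tool_rot: [1.0, -0.025, -0.0, -0.0]
ft_force: [-1.2, -0.1, 0.0]
grip_width: 0.0872
t 4.35 loc [-44.  -12.7  56.6] yawrel 0.000 z [ 0.001 -0.    -1.   ] F_loc [0.57 0.04 0.28] w 0.0873 q6 1.40
now tool d [ 2.5 -0.7 -0.4]
turn [ 0.    -0.001  0.   ] then d [ 2.5 -0.7 -0.4]
```

View pics/sidez4.png

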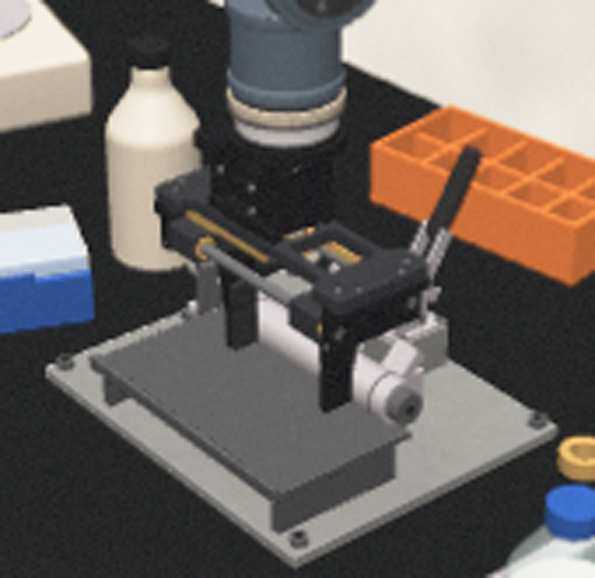

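```bash
python3 -m inch '[{"ax":0,"ay":0,"az":0,"dx":2,"dy":0,"dz":0,"gripper":100},{"ax":0,"ay":0,"az":0,"dx":2,"dy":0,"dz":0,"gripper":100},{"ax":0,"ay":0,"az":0,"dx":2,"dy":0,"dz":0,"gripper":100},{"ax":0,"ay":0,"az":0,"dx":2,"dy":0,"dz":0,"gripper":100},{"ax":0,"ay":0,"az":0,"dx":0,"dy":0,"dz":0,"gripper":100},{"ax":0,"ay":0,"az":0,"dx":0,"dy":0,"dz":0,"gripper":100}]'
python3 - <<'E'
from h import *
s=cam('side'); im=s['img'][155:320,255:425,::-1]
cv2.imwrite('pics/sidez5.png',cv2.resize(im,None,fx=3.5,fy=3.5,interpolation=cv2.INTER_CUBIC))
st()
E
```

```text
time: 4.95
position: [0.511, 0.0013, 0.0565]
tool_rot: [1.0, -0.025, -0.0, -0.0]
ft_force: [-0.4, 0.7, 0.7]
grip_width: 0.0869
t 5.00 loc [-37.1 -12.6  56.5] yawrel 0.001 z [-0.  0. -1.] F_loc [-0.65 -0.38  0.49] w 0.0866 q6 1.40
```

View pics/sidez5.png

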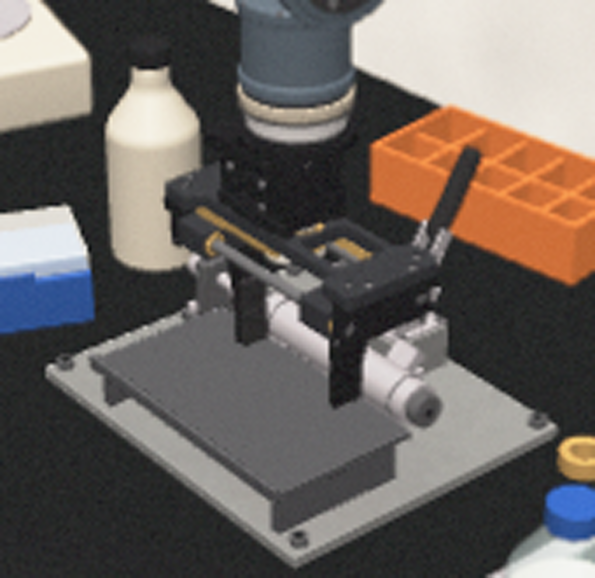

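```bash
python3 -m inch '[{"ax":0,"ay":0,"az":0,"dx":-20,"dy":0,"dz":0,"gripper":100},{"ax":0,"ay":0,"az":0,"dx":-30,"dy":0,"dz":0,"gripper":0},{"ax":0,"ay":0,"az":-0.14,"dx":0,"dy":0,"dz":-30,"gripper":0},{"ax":0,"ay":0,"az":-0.14,"dx":0,"dy":0,"dz":-30,"gripper":0},{"ax":0,"ay":0,"az":-0.14,"dx":0,"dy":0,"dz":-30,"gripper":0},{"ax":0,"ay":0,"az":-0.14,"dx":0,"dy":0,"dz":-10,"gripper":0},{"ax":0,"ay":0,"az":-0.14,"dx":0,"dy":0,"dz":0,"gripper":0},{"ax":0,"ay":0,"az":-0.14,"dx":0,"dy":0,"dz":0,"gripper":0}]' 10
python3 -m inch '[{"ax":0,"ay":0,"az":-0.14,"dx":-20,"dy":20,"dz":0,"gripper":0},{"ax":0,"ay":0,"az":-0.14,"dx":-30,"dy":10,"dz":0,"gripper":0},{"ax":0,"ay":0,"az":-0.14,"dx":-30,"dy":0,"dz":0,"gripper":0},{"ax":0,"ay":0,"az":-0.14,"dx":-30,"dy":0,"dz":0,"gripper":0},{"ax":0,"ay":0,"az":-0.14,"dx":-30,"dy":0,"dz":0,"gripper":0},{"ax":0,"ay":0,"az":0,"dx":0,"dy":0,"dz":0,"gripper":0}]' 10
python3 - <<'E'
from h import *
c=cam('top'); im=c['img'][175:300,250:390,::-1]
cv2.imwrite('pics/topz6.png',cv2.resize(im,None,fx=5.5,fy=4.7,interpolation=cv2.INTER_CUBIC))
s=cam('side'); im=s['img'][155:320,255:425,::-1]
cv2.imwrite('pics/sidez6.png',cv2.resize(im,None,fx=3.5,fy=3.5,interpolation=cv2.INTER_CUBIC))
go([0,-140,150],np.pi/2)
E
```

```text
time: 5.8
position: [0.4611, 0.0038, 0.1573]
tool_rot: [0.922, 0.387, 0.001, 0.0]
ft_force: [0.0, -0.4, -0.3]
grip_width: 0.039
time: 6.4
position: [0.4197, -0.1413, 0.1567]
tool_rot: [0.736, 0.677, -0.0, 0.001]
ft_force: [0.4, 0.3, -0.7]
grip_width: 0.001
t 6.50 loc [-121.4 -156.8  156.5] yawrel 1.537 z [-0.  0. -1.] F_loc [ 0.12  1.48 -0.48] w 0.0006 q6 -0.49
now tool d [ 20.9 120.7   6.5]
turn [-0.    -0.    -0.034] then d [ 16.8 121.4   6.5]
```

View pics/sidez6.png

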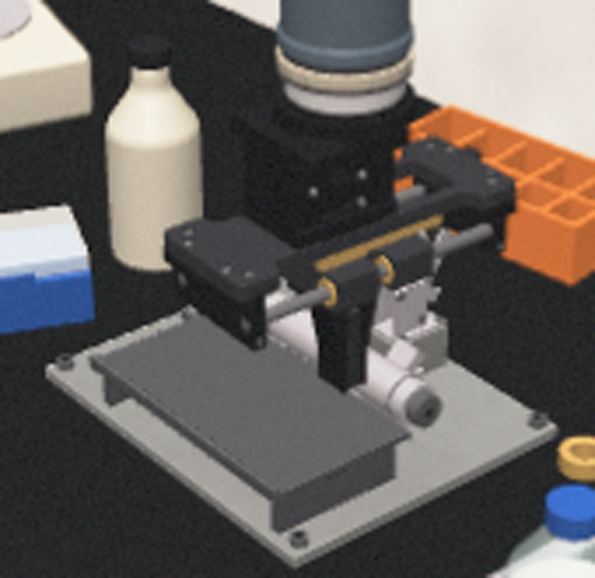

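View pics/topz6.png

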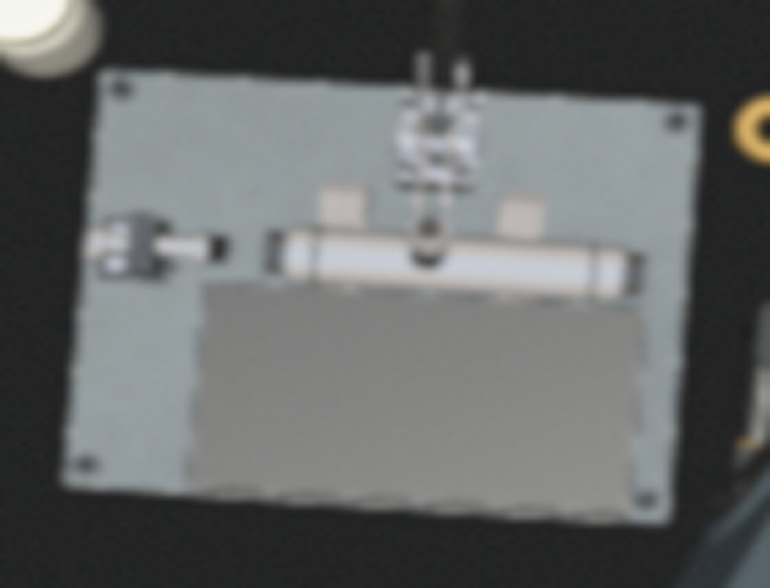

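The column now lies in the vees, parallel to the mouth edge. Its ends are at zoom x of about 266 and 643, and the stop tip's face is at about 228, so there is a gap. I'll measure seating and gap.

Run:
```python
from h import *
c=cam('top')
def z2(p): p=np.atleast_2d(p).astype(float); return np.c_[p[:,0]/5.5+250-.4,p[:,1]/4.7+175-.4]
print('ends',loc(plane(c,z2([(266,252),(643,273)]),0.050)).round(1))
print('tip',loc(plane(c,z2([(229,248)]),0.050)).round(1))
# tube edges on column
for cols in ((300,304),(306,311),(340,346),(350,356)):
  for u in range(*cols):
    g=c['img'][215:245,u].mean(1); print(u,g.astype(int)); break
```

```text
ends [[  0.2  72.7  50. ]
 [  1.6 -97.1  50. ]]
tip [[ 1.1 89.5 50. ]]
300 [154 155 154 154 155 154 154 150 135 109  96 101 109 114 116 113 111 112
 129 145 144 135 127 124 125 126 126 126 126 126]
306 [154 154 154 154 154 154 152 143 136 148 164 173 177 179 180 180 177 168
 153 135 124 121 124 126 126 126 126 127 126 126]
340 [154 153 153 157 161 163 164 166 166 160 150 152 171 187 196 202 205 204
 202 194 182 166 152 144 137 132 129 129 129 129]
350 [157 157 157 158 158 158 157 155 156 152 145 142 156 175 189 199 203 205
 204 199 193 178 156 131 120 125 130 130 130 130]
```

```bash
python3 -m inch '[{"ax":0,"ay":0,"az":-0.034,"dx":9,"dy":35,"dz":0,"gripper":0},{"ax":0,"ay":0,"az":0,"dx":9,"dy":35,"dz":0,"gripper":0},{"ax":0,"ay":0,"az":0,"dx":9,"dy":35,"dz":0,"gripper":0},{"ax":0,"ay":0,"az":0,"dx":0,"dy":18,"dz":0,"gripper":0},{"ax":0,"ay":0,"az":0,"dx":0,"dy":0,"dz":30,"gripper":0},{"ax":0,"ay":0,"az":0,"dx":0,"dy":0,"dz":30,"gripper":0},{"ax":0,"ay":0,"az":0,"dx":0,"dy":0,"dz":30,"gripper":0},{"ax":0,"ay":0,"az":0,"dx":0,"dy":0,"dz":10,"gripper":0}]'
python3 -m inch '[{"ax":0,"ay":0,"az":0,"dx":0,"dy":0,"dz":0,"gripper":0},{"ax":0,"ay":0,"az":0,"dx":0,"dy":0,"dz":0,"gripper":0}]'
python3 - <<'E'
from h import *
go([2,-112,47],np.pi/2)
E
```

```text
time: 7.35
position: [0.542, -0.1157, 0.0538]
tool_rot: [0.723, 0.691, -0.001, -0.003]
ft_force: [-0.2, -0.0, -0.2]
grip_width: 0.0003
time: 7.55
position: [0.5447, -0.1178, 0.0573]
tool_rot: [0.723, 0.69, 0.0, 0.001]
ft_force: [1.1, 0.5, -0.1]
grip_width: 0.0008
t 7.55 loc [   2.8 -129.8   57.3] yawrel 1.575 z [ 0.001 -0.    -1.   ] F_loc [ 1.07  0.51 -0.14] w 0.0008 q6 -0.37
now tool d [17.8 -0.7 10.3]
turn [0.001 0.    0.004] then d [17.8 -0.8 10.3]
```

```bash
python3 -m inch '[{"ax":0,"ay":0,"az":0.004,"dx":8,"dy":0,"dz":5,"gripper":0},{"ax":0,"ay":0,"az":0,"dx":8,"dy":0,"dz":5,"gripper":0},{"ax":0,"ay":0,"az":0,"dx":0,"dy":0,"dz":0,"gripper":0},{"ax":0,"ay":0,"az":0,"dx":0,"dy":0,"dz":0,"gripper":0}]'
python3 - <<'E'
from h import *
s=cam('side'); im=s['img'][155:320,255:425,::-1]
cv2.imwrite('pics/sidez7.png',cv2.resize(im,None,fx=3.5,fy=3.5,interpolation=cv2.INTER_CUBIC))
go([2,-107,47],np.pi/2)
E
```

```text
time: 7.95
position: [0.5449, -0.1018, 0.0468]
tool_rot: [0.725, 0.689, 0.0, 0.0]
ft_force: [-0.6, 0.0, -0.1]
grip_width: 0.0004
t 8.00 loc [   2.3 -114.1   46.8] yawrel 1.571 z [ 0.001 -0.    -1.   ] F_loc [0.4 1.  0.1] w 0.0003 q6 -0.34
now tool d [ 7.1 -0.3 -0.2]
turn [0.001 0.    0.   ] then d [ 7.1 -0.3 -0.2]
```

View pics/sidez7.png

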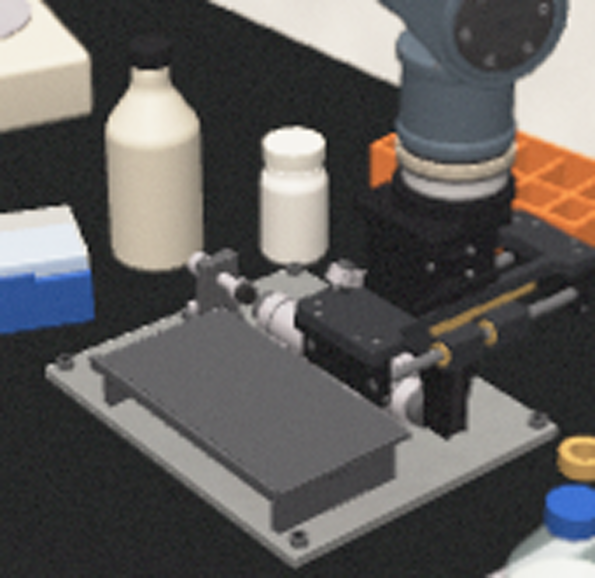

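```bash
python3 -m inch '[{"ax":0,"ay":0,"az":0,"dx":2,"dy":0,"dz":0,"gripper":0},{"ax":0,"ay":0,"az":0,"dx":2,"dy":0,"dz":0,"gripper":0},{"ax":0,"ay":0,"az":0,"dx":2,"dy":0,"dz":0,"gripper":0},{"ax":0,"ay":0,"az":0,"dx":2,"dy":0,"dz":0,"gripper":0},{"ax":0,"ay":0,"az":0,"dx":1.5,"dy":0,"dz":0,"gripper":0},{"ax":0,"ay":0,"az":0,"dx":1.5,"dy":0,"dz":0,"gripper":0},{"ax":0,"ay":0,"az":0,"dx":1.5,"dy":0,"dz":0,"gripper":0},{"ax":0,"ay":0,"az":0,"dx":1.5,"dy":0,"dz":0,"gripper":0}]'
python3 -c "
from h import *
st()"
python3 -m inch '[{"ax":0,"ay":0,"az":0,"dx":1,"dy":0,"dz":0,"gripper":0},{"ax":0,"ay":0,"az":0,"dx":1,"dy":0,"dz":0,"gripper":0}]'
python3 -c "
from h import *
st()"
```

```text
time: 8.8
position: [0.5456, -0.0884, 0.0466]
tool_rot: [0.725, 0.689, -0.0, 0.0]
ft_force: [-0.3, -4.5, 0.7]
grip_width: 0.0005
t 8.80 loc [   2.2 -100.4   46.6] yawrel 1.571 z [ 0. -0. -1.] F_loc [-0.1  -4.54  0.68] w 0.0005 q6 -0.31
time: 9.0
position: [0.5457, -0.0863, 0.0466]
tool_rot: [0.725, 0.689, -0.0, 0.0]
ft_force: [-1.2, -4.1, 2.0]
grip_width: 0.0003
t 9.00 loc [  2.2 -98.3  46.6] yawrel 1.571 z [ 0. -0. -1.] F_loc [-0.96 -4.15  2.  ] w 0.0003 q6 -0.31
```

Run:
```python
from h import *
c=cam('top'); im=c['img'][210:250,260:330,::-1]
cv2.imwrite('pics/topz8.png',cv2.resize(im,None,fx=11,fy=11,interpolation=cv2.INTER_CUBIC))
print(c['img'][227:229,280:310].mean(2).round())
```

```text
[[206. 207. 207. 207. 208. 208. 199. 164. 106.  61.  70. 109. 137. 138.
  123. 111. 127. 166. 200. 213. 215. 207. 189. 188. 204. 213. 213. 212.
  212. 212.]
 [186. 191. 196. 198. 200. 204. 197. 163. 104.  62.  76. 114. 140. 139.
  122. 112. 131. 174. 207. 217. 216. 209. 191. 191. 209. 216. 216. 216.
  215. 215.]]
```

View pics/topz8.png

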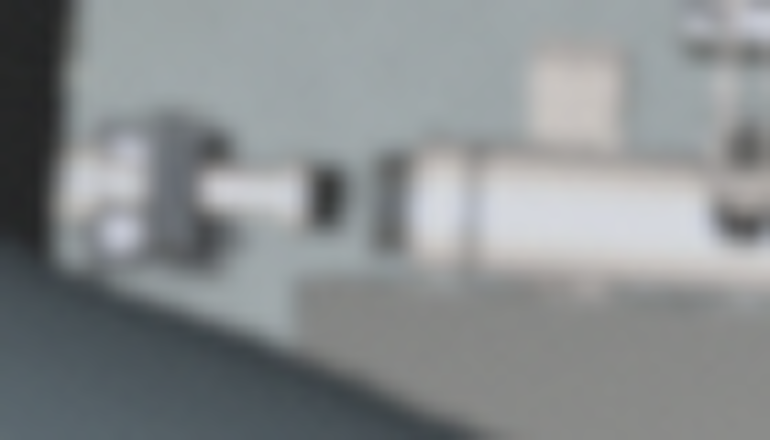

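The stop's tip face is at zoom x of about 343 and the column's end at about 376, a gap of roughly 8 mm. I'll advance 5 mm, then feel for contact.

```bash
python3 -m inch '[{"ax":0,"ay":0,"az":0,"dx":1,"dy":0,"dz":0,"gripper":0},{"ax":0,"ay":0,"az":0,"dx":1,"dy":0,"dz":0,"gripper":0},{"ax":0,"ay":0,"az":0,"dx":1,"dy":0,"dz":0,"gripper":0},{"ax":0,"ay":0,"az":0,"dx":1,"dy":0,"dz":0,"gripper":0},{"ax":0,"ay":0,"az":0,"dx":1,"dy":0,"dz":0,"gripper":0}]'
python3 -c "
from h import *
st()"
python3 -m inch '[{"ax":0,"ay":0,"az":0,"dx":0.5,"dy":0,"dz":0,"gripper":0},{"ax":0,"ay":0,"az":0,"dx":0.5,"dy":0,"dz":0,"gripper":0}]' | grep force
python3 -c "
from h import *
st()"
```

```text
time: 9.55
position: [0.546, -0.0813, 0.0466]
tool_rot: [0.725, 0.689, -0.0, 0.0]
ft_force: [-1.1, -4.4, 1.1]
grip_width: 0.0005
t 9.55 loc [  2.2 -93.4  46.6] yawrel 1.571 z [ 0. -0. -1.] F_loc [-0.92 -4.45  1.13] w 0.0005 q6 -0.30
ft_force: [-1.3, -4.6, 2.2]
t 9.75 loc [  2.2 -92.4  46.6] yawrel 1.571 z [ 0. -0. -1.] F_loc [-1.02 -4.66  2.23] w 0.0005 q6 -0.30
```

```bash
python3 -m inch '[{"ax":0,"ay":0,"az":0,"dx":0.5,"dy":0,"dz":0,"gripper":0}]' | grep force
python3 -c "
from h import *
st()"
```

```text
ft_force: [-1.8, -5.7, 1.4]
t 9.85 loc [  2.2 -91.9  46.6] yawrel 1.571 z [ 0. -0. -1.] F_loc [-1.46 -5.83  1.42] w 0.0007 q6 -0.30
```

```bash
python3 -m inch '[{"ax":0,"ay":0,"az":0,"dx":0.5,"dy":0,"dz":0,"gripper":0}]' | grep force
python3 -c "
from h import *
st()"
```

```text
ft_force: [-0.9, -6.7, 1.5]
t 9.95 loc [  2.2 -91.5  46.6] yawrel 1.571 z [ 0.    -0.001 -1.   ] F_loc [-0.59 -6.72  1.5 ] w 0.0005 q6 -0.30
```

```bash
python3 -m inch '[{"ax":0,"ay":0,"az":0,"dx":0.4,"dy":0,"dz":0,"gripper":0}]' | grep force
python3 -c "
from h import *
st()"
```

```text
ft_force: [-0.7, -7.0, 1.3]
t 10.05 loc [  2.2 -91.4  46.6] yawrel 1.571 z [ 0.    -0.001 -1.   ] F_loc [-0.34 -7.    1.31] w 0.0005 q6 -0.29
```

```bash
python3 -m inch '[{"ax":0,"ay":0,"az":0,"dx":0.4,"dy":0,"dz":0,"gripper":0},{"ax":0,"ay":0,"az":0,"dx":0,"dy":0,"dz":0,"gripper":0}]' | grep force
python3 -c "
from h import *
st()"
```

```text
ft_force: [-1.7, -6.8, 2.1]
t 10.25 loc [  2.2 -91.1  46.7] yawrel 1.571 z [ 0.    -0.001 -1.   ] F_loc [-1.34 -6.85  2.09] w 0.0005 q6 -0.29
```

```bash
python3 -m inch '[{"ax":0,"ay":0,"az":0,"dx":0,"dy":0,"dz":0,"gripper":0},{"ax":0,"ay":0,"az":0,"dx":0,"dy":0,"dz":0,"gripper":0},{"ax":0,"ay":0,"az":0,"dx":0,"dy":0,"dz":0,"gripper":0},{"ax":0,"ay":0,"az":0,"dx":0,"dy":0,"dz":0,"gripper":0}]' | grep force
python3 -c "
from h import *
st()
c=cam('top'); im=c['img'][210:250,260:330,::-1]
cv2.imwrite('pics/topz9.png',cv2.resize(im,None,fx=11,fy=11,interpolation=cv2.INTER_CUBIC))
st()
"
```

```text
ft_force: [-1.8, -6.7, 1.5]
t 10.65 loc [  2.2 -91.1  46.6] yawrel 1.571 z [ 0.    -0.001 -1.   ] F_loc [-1.47 -6.78  1.48] w 0.0008 q6 -0.29
t 10.70 loc [  2.2 -91.1  46.6] yawrel 1.571 z [ 0.    -0.001 -1.   ] F_loc [-0.83 -6.13  1.82] w 0.0004 q6 -0.29
```

View pics/topz9.png

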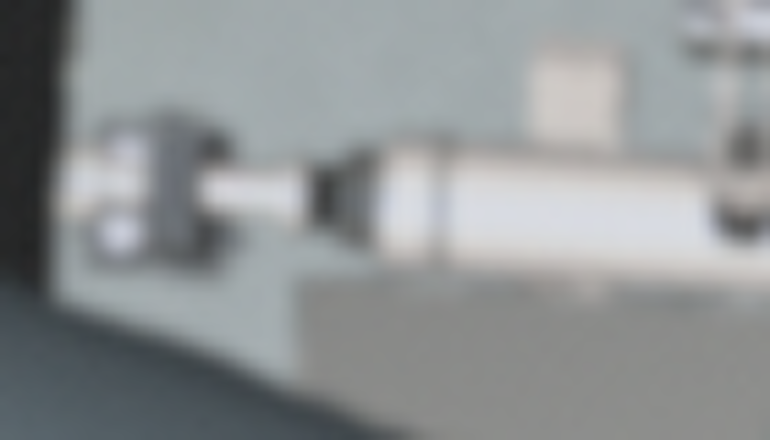

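The tip and the column's end are touching at zoom x of about 345, and the axial force rose from about 4.4 N to 6.7 N. I'll retreat and go to the handle.

```bash
python3 -m inch '[{"ax":0,"ay":0,"az":0,"dx":-3,"dy":0,"dz":0,"gripper":0},{"ax":0,"ay":0,"az":0,"dx":-15,"dy":0,"dz":0,"gripper":0},{"ax":0,"ay":0,"az":0,"dx":0,"dy":0,"dz":-30,"gripper":0},{"ax":0,"ay":0,"az":0,"dx":0,"dy":0,"dz":-40,"gripper":0},{"ax":0,"ay":0,"az":0,"dx":0,"dy":0,"dz":-40,"gripper":0},{"ax":0,"ay":0,"az":0,"dx":0,"dy":0,"dz":0,"gripper":0},{"ax":0,"ay":0,"az":0,"dx":0,"dy":0,"dz":0,"gripper":0}]'
python3 - <<'E'
from h import *
c=cam('top'); im=c['img'][175:300,250:390,::-1]
cv2.imwrite('pics/topz10.png',cv2.resize(im,None,fx=5.5,fy=4.7,interpolation=cv2.INTER_CUBIC))
s=cam('side'); im=s['img'][155:320,255:425,::-1]
cv2.imwrite('pics/sidez10.png',cv2.resize(im,None,fx=3.5,fy=3.5,interpolation=cv2.INTER_CUBIC))
go([70,0,156],np.pi/2)
E
```

```text
time: 11.4
position: [0.5455, -0.0967, 0.1574]
tool_rot: [0.725, 0.689, 0.001, 0.001]
ft_force: [-0.8, 0.3, 0.1]
grip_width: 0.0005
t 11.50 loc [   1.  -108.2  155.5] yawrel 1.570 z [-0.002  0.001 -1.   ] F_loc [-0.36  0.34 -0.62] w 0.0001 q6 -0.33
now tool d [108.2  68.9  -0.6]
turn [-0.002 -0.001 -0.001] then d [108.2  69.   -0.5]
```

View pics/topz10.png

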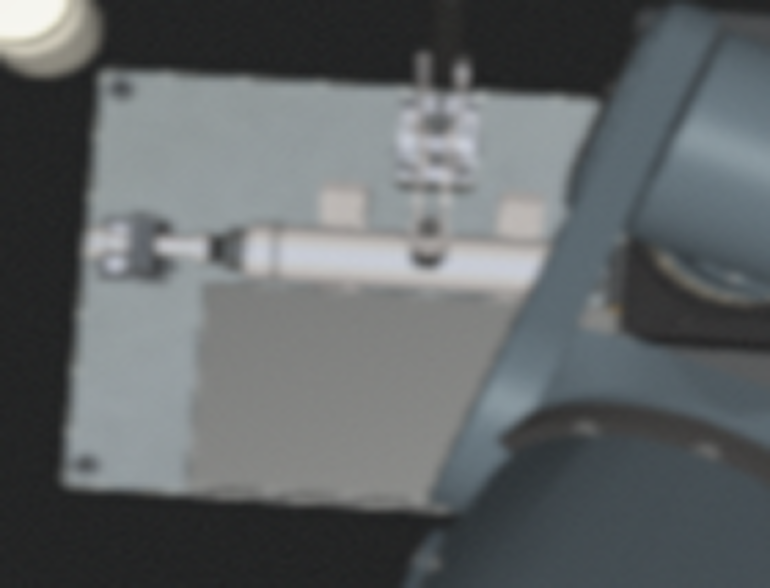

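View pics/sidez10.png

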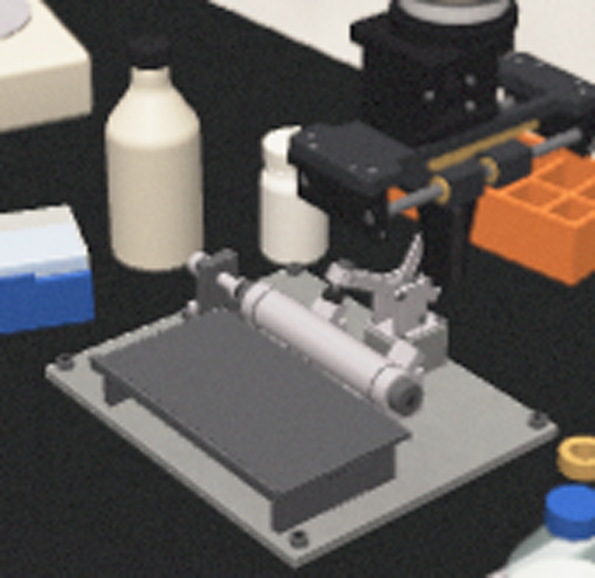

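```bash
python3 -m inch '[{"ax":0,"ay":0,"az":0,"dx":36,"dy":23,"dz":0,"gripper":0},{"ax":0,"ay":0,"az":0,"dx":36,"dy":23,"dz":0,"gripper":0},{"ax":0,"ay":0,"az":0,"dx":36,"dy":23,"dz":0,"gripper":0},{"ax":0,"ay":0,"az":0,"dx":0,"dy":0,"dz":0,"gripper":0},{"ax":0,"ay":0,"az":0,"dx":0,"dy":0,"dz":0,"gripper":0},{"ax":0,"ay":0,"az":0,"dx":0,"dy":0,"dz":0,"gripper":0}]'
python3 - <<'E'
from h import *
s=cam('side'); im=s['img'][135:320,255:445,::-1]
cv2.imwrite('pics/sidez11.png',cv2.resize(im,None,fx=3.2,fy=3.2,interpolation=cv2.INTER_CUBIC))
go([75,0,147],np.pi/2)
E
```

```text
time: 12.1
position: [0.618, 0.0075, 0.155]
tool_rot: [0.725, 0.689, -0.001, -0.001]
ft_force: [0.2, -0.3, -0.9]
grip_width: 0.0001
t 12.15 loc [ 69.8  -1.4 155.4] yawrel 1.569 z [-0.003  0.    -1.   ] F_loc [ 0.43 -0.13  0.74] w 0.0005 q6 -0.12
now tool d [1.4 5.2 8.4]
turn [-0.003 -0.    -0.001] then d [1.4 5.2 8.4]
```

View pics/sidez11.png

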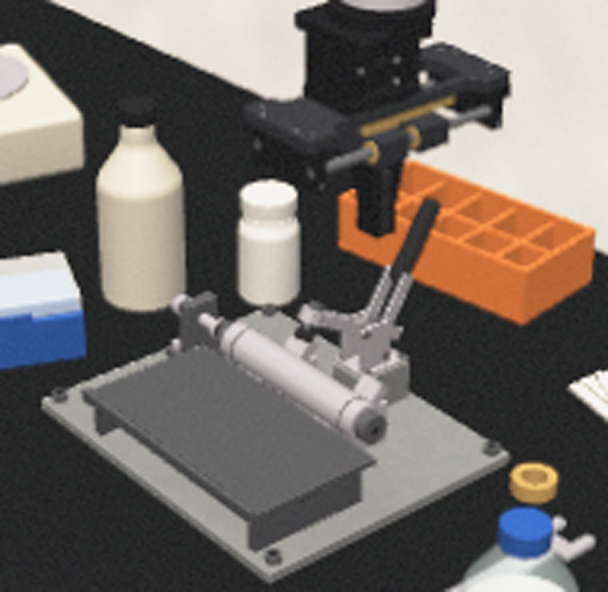

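```bash
python3 -m inch '[{"ax":0,"ay":0,"az":0,"dx":1.5,"dy":5,"dz":8.5,"gripper":0},{"ax":0,"ay":0,"az":0,"dx":0,"dy":0,"dz":0,"gripper":0},{"ax":0,"ay":0,"az":0,"dx":0,"dy":4,"dz":0,"gripper":0},{"ax":0,"ay":0,"az":0,"dx":0,"dy":4,"dz":0,"gripper":0},{"ax":0,"ay":0,"az":0,"dx":0,"dy":3,"dz":0.5,"gripper":0},{"ax":0,"ay":0,"az":0,"dx":0,"dy":3,"dz":0.5,"gripper":0}]'
python3 -c "
from h import *
go([105.8,0,141])"
```

```text
time: 12.75
position: [0.6391, 0.0084, 0.1472]
tool_rot: [0.725, 0.689, 0.0, 0.0]
ft_force: [0.4, -0.5, 0.4]
grip_width: 0.0004
t 12.75 loc [ 90.6   1.  147.2] yawrel 1.570 z [ 0.001 -0.    -1.   ] F_loc [ 0.41 -0.43  0.42] w 0.0004 q6 -0.11
now tool d [-0.9 15.2  6.2]
```

Now I'll follow the arc: (90.6,147) → (105.8,141) → (115.3,134.4).

```bash
python3 -m inch '[{"ax":0,"ay":0,"az":0,"dx":0,"dy":3,"dz":1,"gripper":0},{"ax":0,"ay":0,"az":0,"dx":0,"dy":3,"dz":1.2,"gripper":0},{"ax":0,"ay":0,"az":0,"dx":0,"dy":3,"dz":1.3,"gripper":0},{"ax":0,"ay":0,"az":0,"dx":0,"dy":3,"dz":1.4,"gripper":0},{"ax":0,"ay":0,"az":0,"dx":0,"dy":3,"dz":1.5,"gripper":0}]'
python3 - <<'E'
from h import *
st()
s=cam('side'); im=s['img'][135:320,255:445,::-1]
cv2.imwrite('pics/sidez12.png',cv2.resize(im,None,fx=3.2,fy=3.2,interpolation=cv2.INTER_CUBIC))
E
```

```text
time: 13.25
position: [0.6537, 0.0077, 0.1411]
tool_rot: [0.725, 0.689, 0.0, 0.0]
ft_force: [-2.7, 0.0, 4.9]
grip_width: 0.0003
t 13.25 loc [105.3   1.1 141.1] yawrel 1.571 z [ 0. -0. -1.] F_loc [-2.73 -0.12  4.94] w 0.0003 q6 -0.11
```

View pics/sidez12.png

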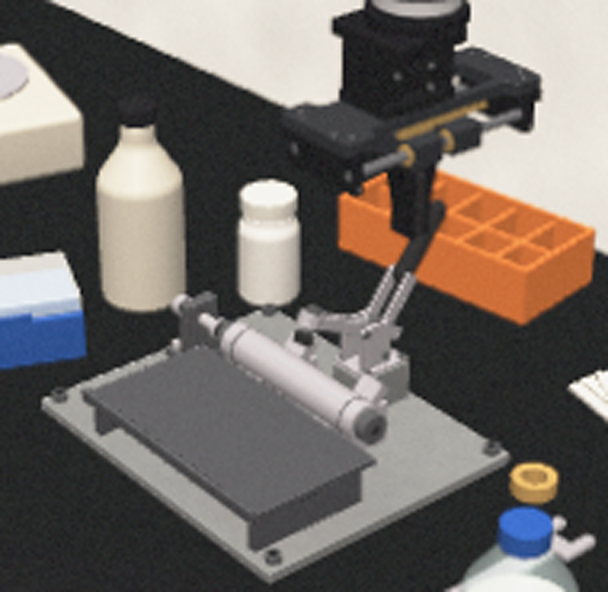

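```bash
python3 -m inch '[{"ax":0,"ay":0,"az":0,"dx":0,"dy":2.5,"dz":1.6,"gripper":0},{"ax":0,"ay":0,"az":0,"dx":0,"dy":2.5,"dz":1.7,"gripper":0},{"ax":0,"ay":0,"az":0,"dx":0,"dy":2.5,"dz":1.7,"gripper":0},{"ax":0,"ay":0,"az":0,"dx":0,"dy":2.5,"dz":1.8,"gripper":0}]'
python3 -c "
from h import *
st()"
python3 -m inch '[{"ax":0,"ay":0,"az":0,"dx":0,"dy":2.2,"dz":2.2,"gripper":0},{"ax":0,"ay":0,"az":0,"dx":0,"dy":2.2,"dz":2.5,"gripper":0},{"ax":0,"ay":0,"az":0,"dx":0,"dy":2.2,"dz":2.6,"gripper":0},{"ax":0,"ay":0,"az":0,"dx":0,"dy":2.2,"dz":2.6,"gripper":0}]'
python3 -c "
from h import *
st()"
```

```text
time: 13.7
position: [0.6647, 0.0071, 0.1346]
tool_rot: [0.725, 0.689, 0.001, 0.001]
ft_force: [-0.3, -0.2, 5.4]
grip_width: 0.0007
t 13.70 loc [116.3   1.  134.6] yawrel 1.571 z [ 0.003 -0.    -1.   ] F_loc [-0.29 -0.18  5.36] w 0.0007 q6 -0.11
time: 14.1
position: [0.6739, 0.0065, 0.1247]
tool_rot: [0.725, 0.689, 0.001, 0.001]
ft_force: [0.8, -0.5, 4.7]
grip_width: 0.0002
t 14.10 loc [125.6   0.9 124.7] yawrel 1.570 z [ 0.004 -0.    -1.   ] F_loc [ 0.8  -0.48  4.7 ] w 0.0002 q6 -0.10
```

```bash
python3 -m inch '[{"ax":0,"ay":0,"az":0,"dx":0,"dy":1,"dz":2.1,"gripper":0},{"ax":0,"ay":0,"az":0,"dx":0,"dy":1,"dz":2.2,"gripper":0},{"ax":0,"ay":0,"az":0,"dx":0,"dy":1,"dz":2.2,"gripper":0},{"ax":0,"ay":0,"az":0,"dx":0,"dy":1,"dz":2.2,"gripper":0}]'
python3 -c "
from h import *
st()"
python3 -m inch '[{"ax":0,"ay":0,"az":0,"dx":0,"dy":0.8,"dz":2.5,"gripper":0},{"ax":0,"ay":0,"az":0,"dx":0,"dy":0.8,"dz":2.5,"gripper":0},{"ax":0,"ay":0,"az":0,"dx":0,"dy":0.8,"dz":2.5,"gripper":0},{"ax":0,"ay":0,"az":0,"dx":0,"dy":0.8,"dz":2.5,"gripper":0}]'
python3 - <<'E'
from h import *
st()
s=cam('side'); im=s['img'][135:320,255:445,::-1]
cv2.imwrite('pics/sidez13.png',cv2.resize(im,None,fx=3.2,fy=3.2,interpolation=cv2.INTER_CUBIC))
E
```

```text
time: 14.5
position: [0.6764, 0.0065, 0.1149]
tool_rot: [0.725, 0.689, 0.0, 0.0]
ft_force: [1.2, -0.8, 2.8]
grip_width: 0.0005
t 14.50 loc [128.    1.  114.9] yawrel 1.570 z [ 0. -0. -1.] F_loc [ 1.29 -0.73  2.85] w 0.0005 q6 -0.10
time: 14.9
position: [0.6799, 0.0063, 0.1052]
tool_rot: [0.725, 0.689, 0.0, 0.0]
ft_force: [2.3, -0.4, 3.2]
grip_width: 0.0005
t 14.90 loc [131.5   1.  105.2] yawrel 1.570 z [ 0.001 -0.    -1.   ] F_loc [ 2.34 -0.33  3.19] w 0.0005 q6 -0.10
```

View pics/sidez13.png

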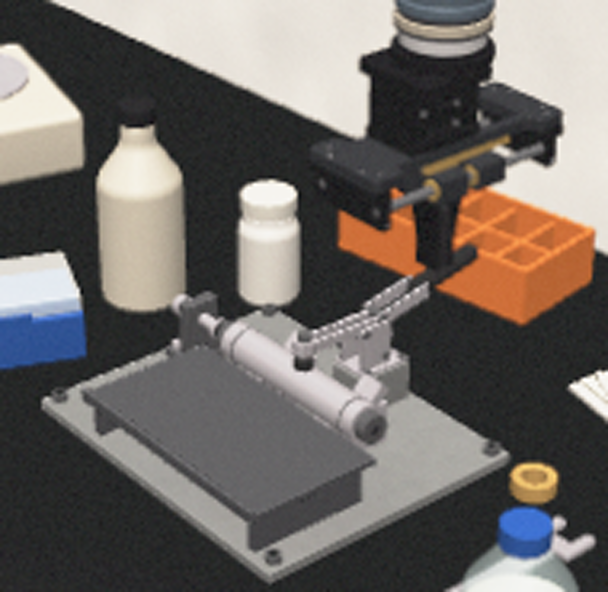

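```bash
python3 -m inch '[{"ax":0,"ay":0,"az":0,"dx":0,"dy":0.5,"dz":2,"gripper":0},{"ax":0,"ay":0,"az":0,"dx":0,"dy":0.5,"dz":2,"gripper":0},{"ax":0,"ay":0,"az":0,"dx":0,"dy":0.5,"dz":2,"gripper":0},{"ax":0,"ay":0,"az":0,"dx":0,"dy":0.5,"dz":2,"gripper":0}]'
python3 -c "
from h import *
st()"
python3 -m inch '[{"ax":0,"ay":0,"az":0,"dx":0,"dy":0,"dz":1,"gripper":0},{"ax":0,"ay":0,"az":0,"dx":0,"dy":0,"dz":1,"gripper":0}]'
python3 -c "
from h import *
st()"
```

```text
time: 15.35
position: [0.6809, 0.0063, 0.0966]
tool_rot: [0.725, 0.689, -0.0, -0.001]
ft_force: [0.5, -1.0, 2.0]
grip_width: 0.0003
t 15.35 loc [132.6   1.   96.6] yawrel 1.571 z [-0.001  0.    -1.   ] F_loc [ 0.53 -0.92  2.02] w 0.0003 q6 -0.10
time: 15.55
position: [0.6807, 0.0064, 0.0945]
tool_rot: [0.725, 0.689, -0.001, -0.001]
ft_force: [0.8, -0.3, 1.1]
grip_width: 0.0001
t 15.55 loc [132.3   1.1  94.5] yawrel 1.570 z [-0.002  0.    -1.   ] F_loc [ 0.78 -0.26  1.08] w 0.0001 q6 -0.10
```

```bash
python3 -m inch '[{"ax":0,"ay":0,"az":0,"dx":0,"dy":0,"dz":1,"gripper":0}]'
python3 -c "
from h import *
st()"
```

```text
time: 15.65
position: [0.6808, 0.0064, 0.0937]
tool_rot: [0.725, 0.689, -0.001, -0.001]
ft_force: [0.8, 0.6, 1.0]
grip_width: 0.0004
t 15.65 loc [132.4   1.1  93.7] yawrel 1.571 z [-0.002  0.    -1.   ] F_loc [0.73 0.59 1.02] w 0.0004 q6 -0.10
```

```bash
python3 -m inch '[{"ax":0,"ay":0,"az":0,"dx":0,"dy":0,"dz":0.7,"gripper":0}]' | grep force
python3 -c "
from h import *
st()"
```

```text
ft_force: [0.5, -0.7, 1.2]
t 15.75 loc [132.5   1.1  93.1] yawrel 1.571 z [-0.002  0.    -1.   ] F_loc [ 0.51 -0.64  1.16] w 0.0004 q6 -0.10
```

```bash
python3 -m inch '[{"ax":0,"ay":0,"az":0,"dx":0,"dy":0,"dz":0.7,"gripper":0}]' | grep force
python3 -c "
from h import *
st()"
```

```text
ft_force: [0.3, 0.7, -1.2]
t 15.85 loc [132.5   1.1  92.5] yawrel 1.571 z [-0.001  0.    -1.   ] F_loc [ 0.27  0.73 -1.18] w 0.0004 q6 -0.10
```

```bash
python3 -m inch '[{"ax":0,"ay":0,"az":0,"dx":0,"dy":0,"dz":0,"gripper":0}]' | grep force
python3 - <<'E'
from h import *
st()
s=cam('side'); im=s['img'][135:320,255:445,::-1]
cv2.imwrite('pics/sidez14.png',cv2.resize(im,None,fx=3.2,fy=3.2,interpolation=cv2.INTER_CUBIC))
E
```

```text
ft_force: [0.1, -0.4, 0.5]
t 15.95 loc [132.6   1.1  92.5] yawrel 1.571 z [-0.001  0.    -1.   ] F_loc [ 0.1  -0.4   0.46] w 0.0003 q6 -0.10
```

View pics/sidez14.png

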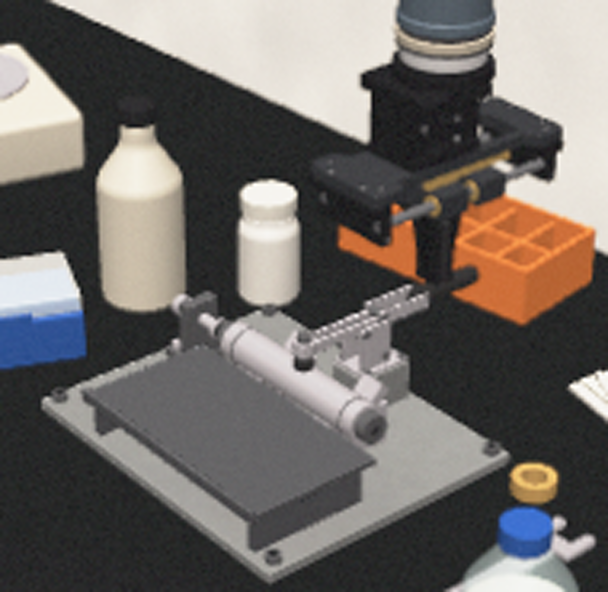

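```bash
python3 -m inch '[{"ax":0,"ay":0,"az":0,"dx":0,"dy":0,"dz":0.6,"gripper":0}]' | grep force
python3 -c "
from h import *
st()"
```

```text
ft_force: [-0.5, -0.6, 0.8]
t 16.10 loc [132.8   1.1  92.2] yawrel 1.571 z [-0.001  0.    -1.   ] F_loc [-0.42 -0.65  0.79] w 0.0005 q6 -0.10
```

```bash
python3 -m inch '[{"ax":0,"ay":0,"az":0,"dx":0,"dy":0,"dz":0.6,"gripper":0}]' | grep force
python3 -c "
from h import *
st()"
```

```text
ft_force: [-0.2, 0.7, 1.2]
t 16.20 loc [132.9   1.1  91.6] yawrel 1.571 z [-0.  0. -1.] F_loc [-0.28  0.66  1.17] w 0.0005 q6 -0.10
```

```bash
python3 -m inch '[{"ax":0,"ay":0,"az":0,"dx":0,"dy":0,"dz":0.5,"gripper":0}]' | grep force
python3 -c "
from h import *
st()"
```

```text
ft_force: [-0.9, 0.1, 3.0]
t 16.30 loc [132.9   1.   91.3] yawrel 1.571 z [-0.  0. -1.] F_loc [-0.91  0.03  3.05] w 0.0005 q6 -0.10
```

```bash
python3 -m inch '[{"ax":0,"ay":0,"az":0,"dx":0,"dy":0,"dz":0.5,"gripper":0}]' | grep force
python3 -c "
from h import *
st()"
```

```text
ft_force: [-1.5, 0.3, 3.6]
t 16.40 loc [133.   1.  91.] yawrel 1.571 z [-0.  0. -1.] F_loc [-1.5   0.22  3.63] w 0.0003 q6 -0.10
```

```bash
python3 -m inch '[{"ax":0,"ay":0,"az":0,"dx":0,"dy":0,"dz":0.4,"gripper":0}]' | grep force
python3 -c "
from h import *
st()"
```

```text
ft_force: [-1.7, 0.8, 6.0]
t 16.50 loc [133.1   1.   90.8] yawrel 1.571 z [-0.  0. -1.] F_loc [-1.75  0.71  5.96] w 0.0007 q6 -0.10
```

```bash
python3 -m inch '[{"ax":0,"ay":0,"az":0,"dx":0,"dy":0,"dz":0.6,"gripper":0},{"ax":0,"ay":0,"az":0,"dx":0,"dy":0,"dz":0,"gripper":0}]' | grep force
python3 - <<'E'
from h import *
st()
s=cam('side'); im=s['img'][195:320,305:445,::-1]
cv2.imwrite('pics/sidez15.png',cv2.resize(im,None,fx=4.5,fy=4.5,interpolation=cv2.INTER_CUBIC))
E
```

```text
ft_force: [-1.9, 1.3, 6.7]
t 16.70 loc [133.1   1.   90.6] yawrel 1.571 z [ 0. -0. -1.] F_loc [-1.94  1.21  6.71] w 0.0006 q6 -0.10
```

View pics/sidez15.png

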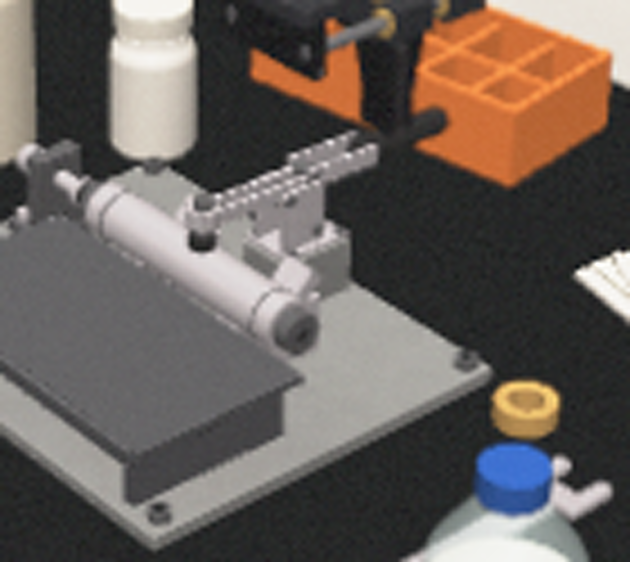

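```bash
python3 -m inch '[{"ax":0,"ay":0,"az":0,"dx":0,"dy":0,"dz":0.6,"gripper":0},{"ax":0,"ay":0,"az":0,"dx":0,"dy":0,"dz":0,"gripper":0}]' | grep force
python3 -c "
from h import *
st()"
```

```text
ft_force: [-1.6, 0.3, 7.3]
t 16.95 loc [133.1   1.   90.3] yawrel 1.571 z [ 0. -0. -1.] F_loc [-1.65  0.24  7.27] w 0.0009 q6 -0.10
```

```bash
python3 -m inch '[{"ax":0,"ay":0,"az":0,"dx":0,"dy":0,"dz":0.6,"gripper":0},{"ax":0,"ay":0,"az":0,"dx":0,"dy":0,"dz":0,"gripper":0}]' | grep force
python3 -c "
from h import *
st()"
```

```text
ft_force: [-2.7, 1.1, 9.0]
t 17.15 loc [133.2   1.1  90.1] yawrel 1.571 z [ 0. -0. -1.] F_loc [-2.8   0.95  9.02] w 0.0004 q6 -0.10
```

```bash
python3 -m inch '[{"ax":0,"ay":0,"az":0,"dx":0,"dy":0,"dz":-5,"gripper":0},{"ax":0,"ay":0,"az":0,"dx":0,"dy":0,"dz":-30,"gripper":0},{"ax":0,"ay":0,"az":0,"dx":0,"dy":0,"dz":-40,"gripper":0},{"ax":0,"ay":0,"az":0,"dx":-30,"dy":0,"dz":-40,"gripper":0},{"ax":0,"ay":0,"az":0,"dx":-45,"dy":0,"dz":0,"gripper":0},{"ax":0,"ay":0,"az":0,"dx":-45,"dy":0,"dz":0,"gripper":0},{"ax":0,"ay":0,"az":0,"dx":-45,"dy":0,"dz":0,"gripper":0},{"ax":0,"ay":0,"az":0,"dx":-20,"dy":0,"dz":0,"gripper":0}]'
python3 -m inch '[{"ax":0,"ay":0,"az":0,"dx":0,"dy":0,"dz":0,"gripper":0},{"ax":0,"ay":0,"az":0,"dx":0,"dy":0,"dz":0,"gripper":0}]' |grep force
python3 - <<'E'
from h import *
st()
s=cam('side'); im=s['img'][195:320,295:435,::-1]
cv2.imwrite('pics/sidez16.png',cv2.resize(im,None,fx=4.5,fy=4.5,interpolation=cv2.INTER_CUBIC))
c=cam('top'); im=c['img'][160:285,250:390,::-1]
cv2.imwrite('pics/topz16.png',cv2.resize(im,None,fx=5.5,fy=4.7,interpolation=cv2.INTER_CUBIC))
# expected grip points locked vs. handle not locked
W=lambda l:O+RC.apply(np.array(l)/1000)
for l in ([116,0,85],[174,0,85],[115,0,90],[170,0,107]): print(l,((proj(s,W(l))-[295,195])*4.5).round(),((proj(c,W(l))-[250,160])*[5.5,4.7]).round())
E
```

```text
time: 17.95
position: [0.6719, -0.183, 0.2032]
tool_rot: [0.726, 0.688, -0.0, 0.001]
ft_force: [0.5, -0.6, 1.0]
grip_width: 0.0005
ft_force: [-0.1, -0.1, -0.5]
t 18.15 loc [ 132.9 -183.3  202.9] yawrel 1.570 z [-0.001  0.002 -1.   ] F_loc [-0.13 -0.07 -0.51] w 0.0010 q6 -0.37
[116, 0, 85] [[404. 140.]] [[444. 100.]]
[174, 0, 85] [[482. 107.]] [[454. -11.]]
[115, 0, 90] [[403. 132.]] [[444. 100.]]
[170, 0, 107] [[479.  74.]] [[454. -14.]]
```

View pics/sidez16.png

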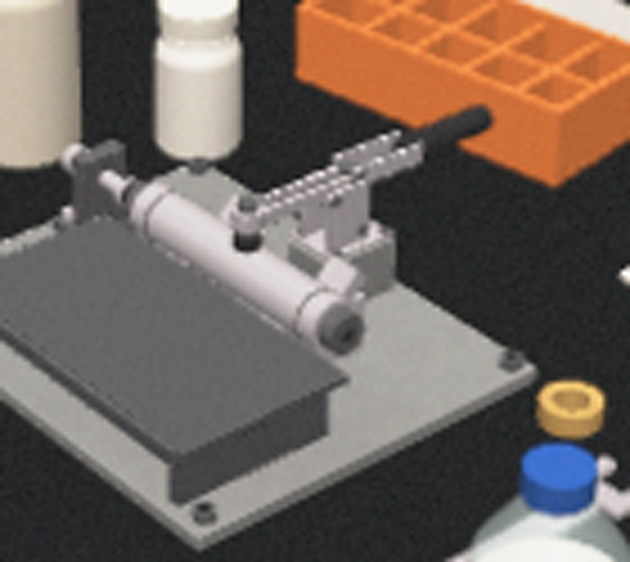

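View pics/topz16.png

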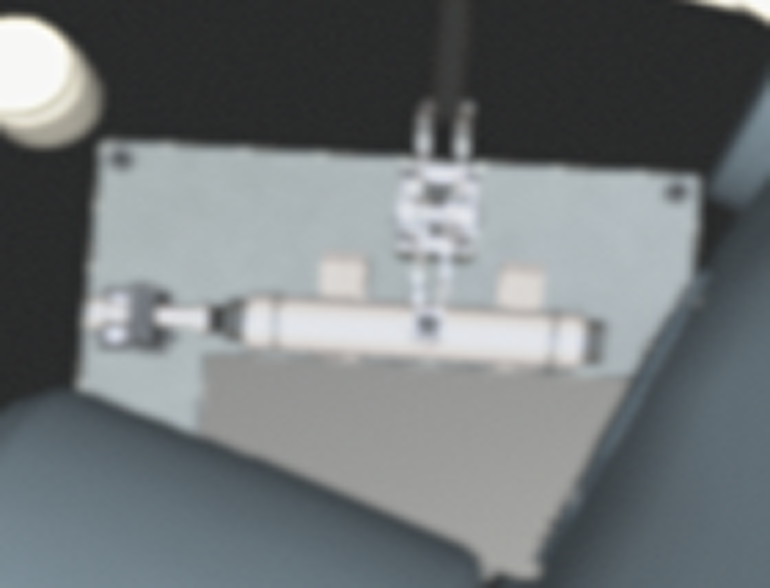

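```bash
python3 -c "
from h import *
st(); print(robot.hand_in())"
```

```text
t 18.25 loc [ 133.  -181.9  203.1] yawrel 1.572 z [-0.001  0.001 -1.   ] F_loc [-0.28  0.8  -0.33] w 0.0004 q6 -0.37
the job is handed in; nothing more can be done
None
```

The column is in the vees, bearing on the stop and clamped, and I handed the job in at 18.3 s. The hand-in gives no verdict, so what follows rests on camera and force readings.

- **Rolling:** I pushed the column across the apron with the open fingers until it dropped into both vees. The top view, measured before the slide, put its axis within about 1.6 mm of the vees' bottom line. It was within about 0.01 rad of square.
- **Sliding:** I pushed its −y end with closed fingers, against about 4.4 N of drag. The force rose to about 6.8 N at the stop, which means the tip is pressed in roughly 0.8 mm. After I backed off, the pictures still showed the end touching the tip.
- **Clamping:** I swung the handle along its arc with about 5 N. The force fell to about zero past dead centre, then rose to 9 N on the stop.

After I withdrew, the side view showed the handle level to within picture accuracy and the pad on the column. The gripper was clear, and the other things in view looked unmoved.

**Disagreement:** the handle's grip appeared 2–3 mm lower than the table gives for the locked position, both by touch and in the picture. I put this down to about 2 mm of calibration error plus arm flex, since a handle that had not locked would sit higher, not lower.

I could not measure the pad force or the final tip compression directly.

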